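Close up and start the loaded phone tester

ROBOT

A 6-joint arm with a two-finger parallel gripper is mounted at the origin on the work surface. World frame = base frame: x ahead of the robot, y to its left, z up, the work surface at z = 0. Lengths are in m, angles in degrees, forces in N, time in s.
With the tool pointing down it reaches from about 0.375 to 0.9 m from the base axis. Payload 3.1 kg.
Tool frame: the origin (TCP) lies at the very end of the fingers, on their centre line; the grasp point (between the pads) lies 19 mm behind it; z points along the fingers, y is the direction in which the jaws open and shut (so a half turn about z gives the same grasp; the last joint's range is limited). The gripper opens to 87 mm and grips with 3 to 60 N. Pads are 19 mm wide; open, the fingers measure 117 mm over their backs; the gripper's body (75 mm by 190 mm) begins 51 mm behind the grasp point.
Start: joints at [57.955, 30.224, 82.088, -0, 67.689, -10.227], TCP at [0.232, 0.58, 0.223] pointing down, gripper open.
Joint ranges: [-176.69, 176.69], [-43.24, 126.21], [12.49, 139.97], [-82, 262], [0, 151.66], [-163.58, 163.58]. Speed limits (degrees/s): [159.86, 159.86, 180, 180, 180, 180].

INTERFACE

Orientations are given as a 3x3 rotation matrix whose columns are the frame's x, y, z axes.
In Python, from rig import read_state, capture, hand_in gives the robot as it stands. The module is installed in compiled form; this text tells all that it offers.
- The arm moves only by the tool send_rows, never from a script. Its argument "moves" is one flat list of numbers, 7 for each row, row after row: the turn, a rotation vector about the world's x, y, z in degrees, then the shift along the world's x, y, z in cm, then the gripper's target within -1 to 1 (fully open at 1, half-way at 0, shut at -1). In form: [rx, ry, rz, tx, ty, tz, hand, rx, ry, rz, tx, ty, tz, hand, ...]. A call has 1 to 20 rows; each row shifts and turns the commanded pose from where the row before left it; what a row does not reach is not made up. A row lasts 1/10 s, in which the tool goes at most 50 mm and 8.59 degrees, less where a joint would pass 70% of its speed; a pose out of reach is approached as far as the arm can. A call with a gripper value outside its range is refused whole. The fingers move at their own pace and stop on an object; the grip force is fixed at half the most. Time passes only in rows, so rows that do not move let the fingers close. It gives the time, the measured TCP pose, the force and the opening at its end, in the units of the state.
- read_state(): the state, without advancing time (a new reading comes with each control period).
- capture(name): name is "side" or "top"; returns a dict with "pixels" (420x560x3 uint8, red, green, blue), "vertical_fov" (degrees; the focal length in pixels is half the picture's height over the tangent of half this angle, whatever the lens; pixels are square), "cx", "cy" (the principal point, pixels), "rvec" (rotation vector, rad) and "tvec" (3), from world to camera coordinates, as OpenCV has them. Camera axes: x right, y down, z forward; pixel columns grow to the right and rows downward; lengths in m; the calibration is good to about 2 mm. A picture is of the moment at which its call begins. There is no depth.
- hand_in(): hands the job in, once; it reports no verdict.
The state is a dict: "time_s": time; "joint_positions": joint angles; "qvel": joint speeds; "tau": joint torques, N m; "position": TCP position; "tcp_rot": TCP orientation; "force": force on the tool from outside, world axes, zero at the start; "moment": the same for the moment, N m; "opening": opening from 0.0 (shut) to 1.0 (fully open).
Only numpy, scipy, OpenCV 4.12 (cv2) and the standard library are available. Lean on these libraries where they do the work, as an engineer would, in place of code of your own. Each camera call takes 0.05 s, during which the arm holds its last target.

TASK

Two identical bench testers stand with their drawers out and their orange hold-down covers up; a phone lies in the drawer of one of them. On that tester push the orange cover down flat over the phone, push the drawer fully home, then press its green start button and come away. Leave the empty tester open as it is for the next phone, keep the phone lying in its nest, and do not disturb the other things on the bench.

Things in the scene. Friction and masses are not known exactly. Their poses are not given: they have to be found in the camera images.
- load_tester: The loaded tester: fixed, level white and aluminium box, 260 deep (its x) x 190 wide (its y) x 125 mm high. Origin: centre of its underside, on the bench; z up. Its front looks along its own -x, to the robot; front plane at its x = -130 mm. The drawer slides out to its -x. Lamps and slots on its top are only for show.
- load_drawer (a joint): How far the loaded tester's drawer is out, m: 0 = fully home (hard stop), 0.175 = fully out. About 2.5 N of friction, light damping, no latch or spring: it stays where left. Its aluminium front panel, 164 wide x 78 high x 14 mm thick (28 to 106 mm above the bench), closes onto the tester's front plane.
- load_front (a point): Point on the outer (-x) face of the loaded drawer's front panel, at mid-width, 85 mm above the bench (21 mm below the panel's top edge); moves with the drawer. A flat place to push. Its axes are the tester's.
- load_cover (a joint): Angle of the loaded drawer's orange hold-down cover, rad: 0 = shut flat over the nest (hard stop; top face 97 mm above the bench), 1.57 = upright. Hinged along the tester's x on the drawer's left (+y) side, it shuts by swinging towards -y and down. Hinge friction of 0.07 N m holds it where left. Standing up, it would strike the tester if the drawer went in.
- load_hinge (a point): Middle of the loaded cover's hinge line, 94.5 mm above the bench, in the plane of the plate's mid-thickness; moves with the drawer. Axes as the tester's. The cover is a plate 125 long (along the hinge) x 86 wide x 5 mm thick, from 7 to 93 mm from the hinge line; upright, its outer face looks to the tester's +y.
- load_edge (a point): Middle of the free edge of the loaded tester's cover, 93 mm from the hinge line. Moves with the cover.
- load_start (a joint): Travel of the loaded tester's green start button, m: 0 = up, 0.006 = fully down (about 5 N); it springs back.
- load_start_top (a point): Centre of the top of the loaded tester's round green start button (28 mm across, on a black housing on top of the tester near its front edge). Pressed straight down.
- load_nest (a point): Centre of the floor of the loaded drawer's phone pocket (149 x 76 mm inside, white rims 6 mm high), 80 mm above the bench; moves with the drawer. Axes as the tester's.
- spare_tester: The empty tester: fixed, level white and aluminium box, 260 deep (its x) x 190 wide (its y) x 125 mm high. Origin: centre of its underside, on the bench; z up. Its front looks along its own -x, to the robot; front plane at its x = -130 mm. The drawer slides out to its -x. Lamps and slots on its top are only for show.
- spare_drawer (a joint): How far the empty tester's drawer is out, m: 0 = fully home (hard stop), 0.175 = fully out. About 2.5 N of friction, light damping, no latch or spring: it stays where left. Its aluminium front panel, 164 wide x 78 high x 14 mm thick (28 to 106 mm above the bench), closes onto the tester's front plane.
- spare_front (a point): Point on the outer (-x) face of the empty drawer's front panel, at mid-width, 85 mm above the bench (21 mm below the panel's top edge); moves with the drawer. A flat place to push. Its axes are the tester's.
- spare_cover (a joint): Angle of the empty drawer's orange hold-down cover, rad: 0 = shut flat over the nest (hard stop; top face 97 mm above the bench), 1.57 = upright. Hinged along the tester's x on the drawer's left (+y) side, it shuts by swinging towards -y and down. Hinge friction of 0.07 N m holds it where left. Standing up, it would strike the tester if the drawer went in.
- spare_edge (a point): Middle of the free edge of the empty tester's cover, 93 mm from the hinge line. Moves with the cover.
- spare_start (a joint): Travel of the empty tester's green start button, m: 0 = up, 0.006 = fully down (about 5 N); it springs back.
- spare_start_top (a point): Centre of the top of the empty tester's round green start button (28 mm across, on a black housing on top of the tester near its front edge). Pressed straight down.
- phone_center (a point): Centre of the loose phone in the loaded drawer's pocket: a blue-backed slab 146 x 70 x 8 mm with a black screen and a small blank white label, lying face up, long side along the tester's x.
- phone_b_center (a point): Centre of a bystander phone, 146 x 70 x 8 mm, lying in the black foam tray.
- phone_c_center (a point): Centre of another bystander phone, 146 x 70 x 8 mm, lying in the black foam tray.
- mouse: Black wireless mouse, 100 x 58 x 34 mm, on the bench between the two drawers; bystander. Origin: centre of its underside.
- scanner: Black hand-held code reader lying on the bench, about 150 x 120 x 45 mm; bystander. Origin: on its underside, where handle and head meet.
- driver: Small red-handled screwdriver, 150 mm long, lying on the bench; bystander. Origin: on its underside.
- bottle: White bottle with a blue cap, 48 mm across, 110 mm high, standing on the bench; bystander. Origin: centre of its underside.
- adapter: Black power adapter, 45 x 60 x 28 mm, lying on top of the empty tester, behind its button; bystander. Origin: centre of its underside.
Things that resemble listed ones, but are neither listed nor needed, are in the scene too. What is shaped like the part that bears phone_center but brown or yellow is not meant.

How it is judged (in metres and radians):
On the way, in this order (a step that is already met when the one before it is completed fails the run):
1. the loaded drawer's cover lies flat over the phone (value of joint load_cover below 0.07 rad), for 0.2 s.
2. the loaded drawer is fully home, its cover still flat (value of joint load_drawer below 0.004 m and value of joint load_cover below 0.07 rad), for 0.2 s.
3. the loaded tester's start button is pressed down (value of joint load_start above 0.004 m and value of joint load_drawer below 0.004 m), for 0.05 s.
At the end, for the whole second after the job is handed in: Loaded tester: drawer within 4 mm of home and at rest, cover within 0.07 rad of flat, phone within 8 mm of the middle of its nest, start button pressed 4 mm or more and up again. Empty tester: drawer still out more than 135 mm, cover above 1.1 rad (all of step 2 and value of joint each of load_start, spare_start below 0.002 m and x of phone_center in the frame of load_nest between -0.008 and 0.008 m and y of phone_center in the frame of load_nest between -0.008 and 0.008 m and z of phone_center in the frame of load_nest between 0 and 0.008 m and value of joint spare_drawer above 0.135 m and value of joint spare_cover above 1.1 rad and velocity of joint load_drawer between -0.01 and 0.01 m/s); the robot touches nothing.
It fails at once if the loaded drawer is pushed in while its cover stands up against the tester (value of joint load_drawer below 0.125 m and value of joint load_cover above 0.3 rad).
It fails at once if start is pressed on the loaded tester before its drawer is home (value of joint load_start above 0.003 m and value of joint load_drawer above 0.008 m).
It fails at once if the phone is lifted or taken out of its nest (z of phone_center in the frame of load_nest above 0.015 m or horizontal distance between phone_center and load_nest above 0.02 m).
It fails at once if the empty tester is disturbed: its drawer moved by more than 15 mm, its cover edge by more than 30 mm, or its button pressed (distance of spare_front from where it was at the start of the episode above 0.015 m or distance of spare_edge from where it was at the start of the episode above 0.03 m or value of joint spare_start above 0.003 m).
It fails at once if a bystander is moved by more than 30 mm (distance of any of phone_b_center, phone_c_center, mouse, scanner, driver, bottle, adapter from where it was at the start of the episode above 0.03 m).
It also fails if it takes over 61 s, if anything falls off the work surface, if the arm or the gripper's body presses on something with over 40 N, if the wrist force passes 120 N, or if a joint passes its speed limit or range.

## Working session

There is one attempt and no reset: what is moved stays moved. The work goes in short steps, Python scripts to look and compute and a tool call to move; the robot and the scene stay as the last step left them, time stands still between calls to the robot, and variables do not carry over. Pictures are saved under pics/ and viewed, and the job is handed in when it is done.

Besides the shell and the picture viewer there is one more tool, called after "Emit:" by a JSON object that holds its "op" and its "data", one argument or row to a line. send_rows: Moves the arm, as the interface text tells. Its arguments: {"type":"object","properties":{"moves":{"type":"array","items":{"type":"number"}}},"required":["moves"]}

```bash
mkdir -p pics
cat > h.py <<'E'
import numpy as np,cv2
from rig import *
def snap(n,f):
    c=capture(n); cv2.imwrite('pics/'+f,c['pixels'][:,:,::-1]); 
    import pickle; pickle.dump(c,open('pics/'+n+'.pkl','wb')); return c
def load(n):
    import pickle; return pickle.load(open('pics/'+n+'.pkl','rb'))
def K(c):
    f=c['pixels'].shape[0]/2/np.tan(np.radians(c['vertical_fov'])/2)
    return np.array([[f,0,c['cx']],[0,f,c['cy']],[0,0,1]])
def ray(c,u,v,z):
    R,_=cv2.Rodrigues(np.array(c['rvec'],float)); t=np.array(c['tvec'],float).ravel()
    o=-R.T@t; d=R.T@np.linalg.inv(K(c))@[u,v,1]
    return o+d*(z-o[2])/d[2]
def proj(c,P):
    return cv2.projectPoints(np.array(P,float).reshape(-1,3),np.array(c['rvec'],float),np.array(c['tvec'],float),K(c),None)[0].reshape(-1,2)
E
python3 - <<'E'
from h import *
for n in('side','top'):
    c=snap(n,n+'0.png'); R,_=cv2.Rodrigues(np.array(c['rvec'])); print(n,-R.T@np.array(c['tvec']).ravel(),c['vertical_fov'],c['cx'],c['cy'])
print(read_state())
E
```

```text
side [ 0.25156674 -1.07459419  1.19563985] 44.54329056699428 273.1311960232178 196.31743995741562
top [0.38731419 0.06196146 1.52036286] 46.240158071790866 275.8462518967612 209.0444576160544
{'time_s': 0.1, 'joint_positions': array([ 5.79564662e+01,  3.02757464e+01,  8.21483593e+01, -1.37314371e-03,
        6.76897989e+01, -1.02279448e+01]), 'qvel': array([-0.04605284, -0.07940398, -0.22535703, -0.00784457,  0.04119847,
        0.0005043 ]), 'tau': array([ 3.01586169e-04, -4.40986347e+01, -1.77150518e+01,  6.34845207e-02,
        5.33581933e-02, -2.93758865e-05]), 'position': array([0.23189393, 0.57967996, 0.2216507 ]), 'tcp_rot': array([[-9.28387969e-01,  3.71610961e-01, -1.03597120e-03],
       [ 3.71612258e-01,  9.28386477e-01, -1.69689006e-03],
       [ 3.31198703e-04, -1.96035192e-03, -9.99998024e-01]]), 'force': array([-0.93297299,  0.25387708,  0.10927619]), 'moment': array([0.00976622, 0.03245608, 0.00840966]), 'opening': 1.001057811810087}
```

View pics/top0.png

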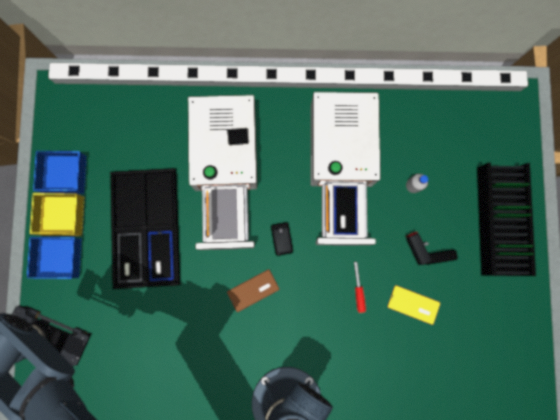

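View pics/side0.png

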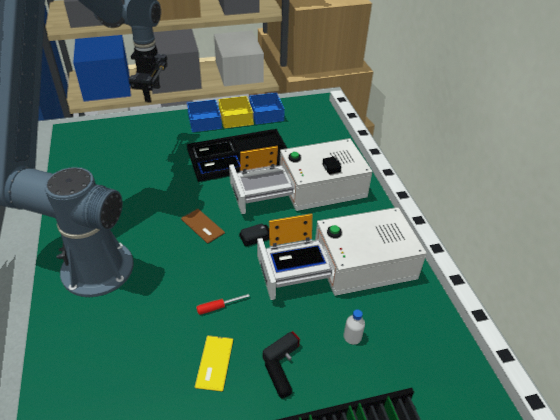

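Run:
```python
from h import *
c=load('top')['pixels'][85:255,175:395,::-1]; a=cv2.resize(c,None,fx=3.6,fy=3.4,interpolation=cv2.INTER_CUBIC)
cv2.imwrite('pics/c1.png',a)
c=load('side')['pixels'][195:305,245:435,::-1]; cv2.imwrite('pics/c2.png',cv2.resize(c,None,fx=4,fy=4,interpolation=cv2.INTER_CUBIC))
```

```text
(no output)
```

View pics/c1.png

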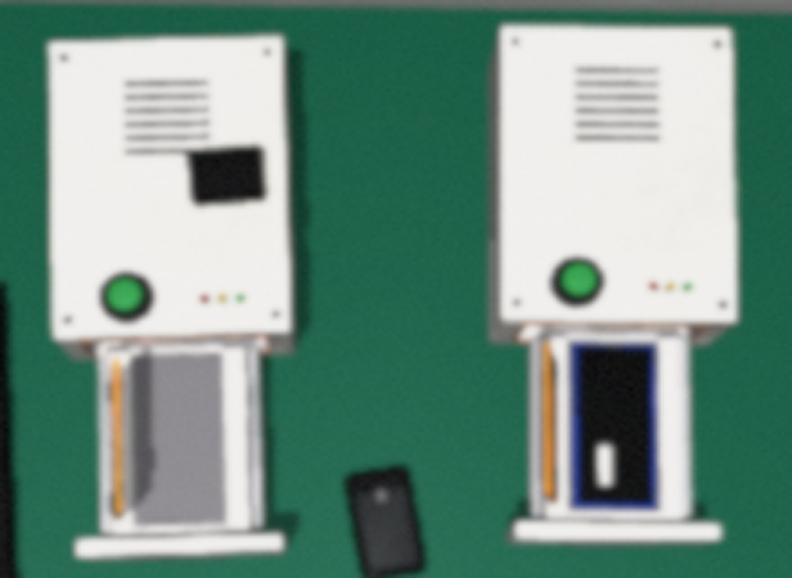

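View pics/c2.png

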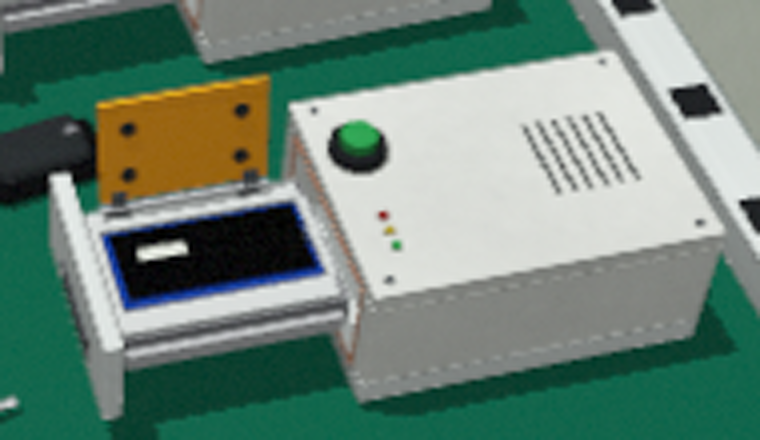

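The top view has phone-shaped slabs in several places. One lies in the right tester's drawer (347,207), two in the foam tray (130,258 and 160,256), plus a brown one (253,290) and a yellow one (414,304). Only the first is a blue-rimmed black slab in a drawer nest. The right tester is therefore the loaded one, and the left drawer (222,213) is an empty grey pocket.

Run:
```python
from h import *
from scipy.optimize import least_squares
c=load('top');s=load('side')
def T(u,v):return (u/3.6+175,v/3.4+85)
def S(u,v):return (u/4+245,v/4+195)
top=[T(500,25),T(733,27),T(740,322),T(500,322)]
side=[S(612,52),S(724,232),S(372,298),S(290,103)]
for p,q in zip(top,side): print(ray(c,*p,.125).round(4),ray(s,*q,.125).round(4))
L=np.array([[.13,.095],[.13,-.095],[-.13,-.095],[-.13,.095]])
def W(x,l,z):
    l=np.atleast_2d(l);cs,sn=np.cos(x[2]),np.sin(x[2])
    return np.c_[x[0]+cs*l[:,0]-sn*l[:,1],x[1]+sn*l[:,0]+cs*l[:,1],np.full(len(l),z)]
def f(x): P=W(x,L,.125); return np.r_[(proj(c,P)-top).ravel(),(proj(s,P)-side).ravel()]
r=least_squares(f,[.75,-.1,0]);print(r.x,np.degrees(r.x[2]),r.fun.round(1))
x=r.x;np.save('pose.npy',x)
def loc(P): d=P[:2]-x[:2];cs,sn=np.cos(x[2]),np.sin(x[2]);return np.array([cs*d[0]+sn*d[1],-sn*d[0]+cs*d[1]]).round(4)
print('button',loc(ray(c,*T(578,280),.15)),loc(ray(s,*S(360,138),.15)),ray(c,*T(578,280),.15),ray(s,*S(360,138),.15))
for z in(.14,.145,.15,.155): print(z,loc(ray(c,*T(578,280),z)),loc(ray(s,*S(358,138),z)))
print('panel top corners (106)',[loc(ray(c,*T(*p),.106)) for p in((512,541),(722,541),(516,522),(722,522))])
print('phone corners',[loc(ray(c,*T(*p),.088)) for p in((572,345),(656,345),(657,508),(574,508))])
print('cover edge z?',[loc(ray(c,*T(*p),.188)) for p in((546,344),(549,500))],[loc(ray(s,*S(*p),.188)) for p in((97,102),(270,75))])
mouse=[ray(c,*p,.03) for p in((282,238),)];print(mouse)
print('mouse bb',[ray(c,*T(*p),.02) for p in((345,470),(425,575))], 'bottle',ray(c,418,182,.11),'scanner',ray(c,410,235,.04))
```

```text
[ 0.9111 -0.0671  0.125 ] [ 0.9083 -0.0741  0.125 ]
[ 0.9126 -0.2588  0.125 ] [ 0.9096 -0.2602  0.125 ]
[ 0.6521 -0.2605  0.125 ] [ 0.6507 -0.2612  0.125 ]
[ 0.6493 -0.0675  0.125 ] [ 0.6524 -0.0723  0.125 ]
[ 0.78108013 -0.16464732  0.00334953] 0.19191393095399728 [ 0.7  0.1  0.2  0.4 -0.2  0.2  0.9 -0.5  0.1 -1.2  0.4 -0.4  0.1 -0.4
 -0.8 -0.4]
button [-0.0998  0.0381] [-0.1     0.0249] [ 0.68117341 -0.12685643  0.15      ] [ 0.68104628 -0.14009627  0.15      ]
0.14 [-0.0976  0.0367] [-0.0972  0.0341]
0.145 [-0.0987  0.0374] [-0.0993  0.0297]
0.15 [-0.0998  0.0381] [-0.1013  0.0252]
0.155 [-0.1008  0.0388] [-0.1034  0.0207]
panel top corners (106) [array([-0.3159,  0.0865]), array([-0.3145, -0.0819]), array([-0.2998,  0.0833]), array([-0.2984, -0.0821])]
phone corners [array([-0.1442,  0.0349]), array([-0.1434, -0.0343]), array([-0.2856, -0.0333]), array([-0.2862,  0.0342])]
cover edge z? [array([-0.1609,  0.0683]), array([-0.2874,  0.0666])] [array([-0.2825,  0.0649]), array([-0.1574,  0.0637])]
[array([0.48624926, 0.02019139, 0.03      ])]
mouse bb [array([0.53173512, 0.05456315, 0.02      ]), array([ 0.4382866 , -0.01419827,  0.02      ])] bottle [ 0.64966564 -0.37377895  0.11      ] scanner [ 0.49944805 -0.36702045  0.04      ]
```

Emit:
{"op": "send_rows", "data": {
  "moves": [0,0,5.45,2,-3.8,0.4,-1,0,0,5.45,2,-3.8,0.4,-1,0,0,5.45,2,-3.8,0.4,-1,0,0,5.45,2,-3.8,0.4,-1,0,0,0,2,-3.8,0.4,-1,0,0,0,2,-3.8,0.4,-1,0,0,0,2,-3.8,0.4,-1,0,0,0,2,-3.8,0.4,-1,0,0,0,2,-3.8,0.4,-1,0,0,0,2,-3.8,0.4,-1,0,0,0,2,-3.8,0.4,-1,0,0,0,2,-3.8,0,-1,0,0,0,2,-3.8,0,-1,0,0,0,2,-3.8,0,-1,0,0,0,2,-3.8,0,-1,0,0,0,2.8,-4,0,-1,0,0,0,0,0,0,-1,0,0,0,0,0,0,-1]
}}

```text
time_s: 1.9
position: [0.5601, -0.0307, 0.2657]
tcp_rot: [[-1.0, 0.003, -0.002], [0.003, 1.0, 0.001], [0.002, 0.001, -1.0]]
force: [-0.3, 0.7, -0.4]
opening: 0.009
```

Emit:
{"op": "send_rows", "data": {
  "moves": [0,0,0,0,0,-4,-1,0,0,0,0,0,-4,-1,0,0,0,0,0,-2.5,-1,0,0,0,0,0,0,-1,0,0,0,0,0,0,-1]
}}

```text
time_s: 2.4
position: [0.5597, -0.0287, 0.1618]
tcp_rot: [[-1.0, -0.001, -0.001], [-0.001, 1.0, 0.0], [0.001, 0.0, -1.0]]
force: [0.7, 0.5, 0.7]
opening: 0.006
```

Run:
```python
from h import *
for n in('side','top'): snap(n,n+'1.png')
a=load('side')['pixels'][150:310,220:440,::-1]; b=load('top')['pixels'][85:265,230:410,::-1]
a=cv2.resize(a,None,fx=1.7,fy=1.7*1.25); cv2.imwrite('pics/d1.png',np.hstack([cv2.resize(a,(420,340)),cv2.resize(b,(340,340))]))
st=read_state();print(st['position'],st['force'])
```

```text
[ 0.56126429 -0.02938639  0.16328508] [ 0.68494454 -1.12014176  0.48314676]
```

View pics/d1.png

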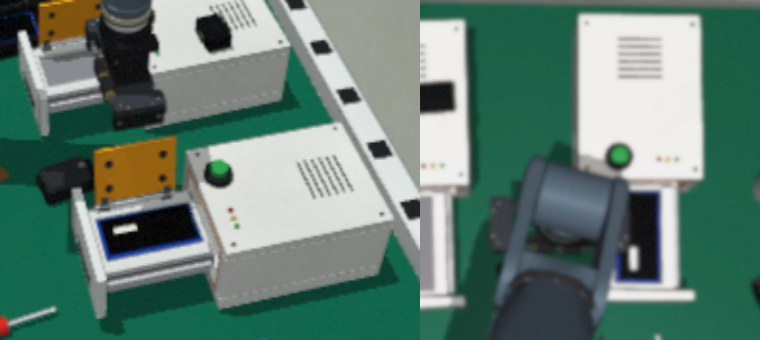

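Emit:
{"op": "send_rows", "data": {
  "moves": [0,0,0,0,-2.5,0,-1,0,0,0,0,-2,0,-1,0,0,0,0,-0.8,-0.15,-1,0,0,0,0,-0.9,-0.15,-1,0,0,0,0,-0.8,-0.3,-1,0,0,0,0,-0.8,-0.3,-1,0,0,0,0,-0.7,-0.5,-1,0,0,0,0,-0.7,-0.5,-1,0,0,0,0,-0.5,-0.65,-1,0,0,0,0,-0.5,-0.65,-1,0,0,0,0,0,0,-1]
}}

```text
time_s: 3.6
position: [0.5596, -0.1324, 0.1282]
tcp_rot: [[-1.0, 0.001, -0.002], [0.001, 1.0, 0.0], [0.002, 0.0, -1.0]]
force: [0.1, -0.1, 0.6]
opening: 0.005
```

Run:
```python
from h import *
for n in('side','top'): snap(n,n+'2.png')
a=load('side')['pixels'][150:310,220:440,::-1]; b=load('top')['pixels'][85:265,230:410,::-1]
cv2.imwrite('pics/d2.png',np.hstack([cv2.resize(a,(440,340)),cv2.resize(b,(340,340))]))
st=read_state();print(st['position'],st['force'])
```

```text
[ 0.55988144 -0.1318547   0.12895686] [0.6570944  0.20810865 0.53061817]
```

View pics/d2.png

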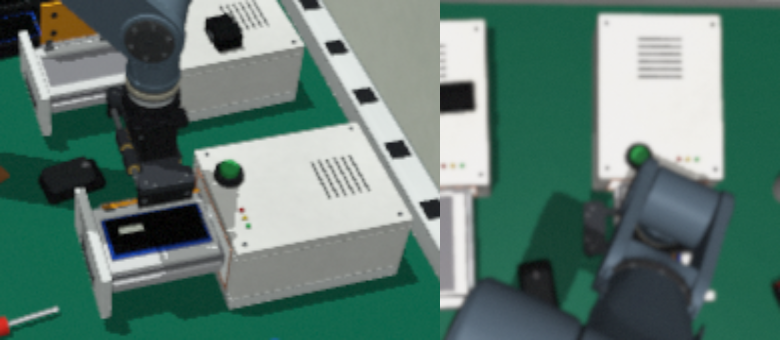

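Run:
```python
from h import *
a=load('side')['pixels'][180:290,250:370,::-1]
cv2.imwrite('pics/d3.png',cv2.resize(a,None,fx=5.4,fy=5.4,interpolation=cv2.INTER_CUBIC))
```

```text
(no output)
```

View pics/d3.png

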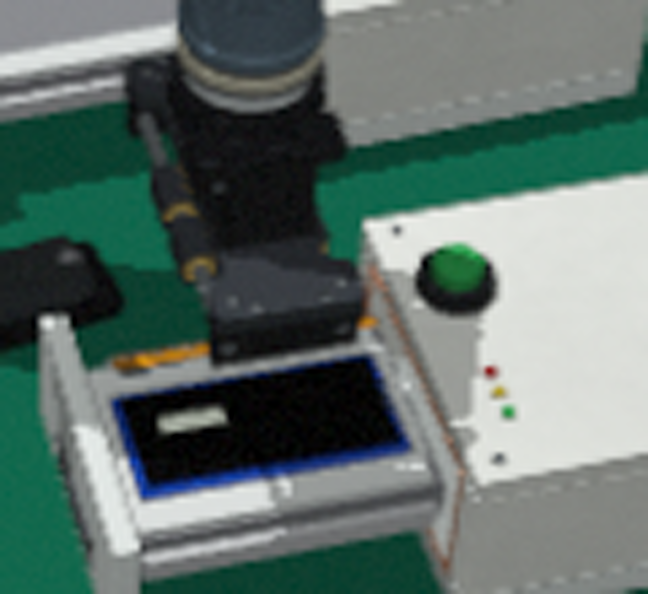

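Emit:
{"op": "send_rows", "data": {
  "moves": [0,0,0,0,-0.5,-0.7,-1,0,0,0,0,-0.5,-0.8,-1,0,0,0,0,-0.4,-0.8,-1,0,0,0,0,-0.3,-0.7,-1,0,0,0,0,0,-0.2,-1,0,0,0,0,0,0,-1]
}}

```text
time_s: 4.3
position: [0.5599, -0.1493, 0.0974]
tcp_rot: [[-1.0, 0.0, -0.001], [0.0, 1.0, -0.001], [0.001, -0.001, -1.0]]
force: [-0.9, -0.7, 2.9]
opening: 0.007
```

Emit:
{"op": "send_rows", "data": {
  "moves": [0,0,0,0,0,-0.2,-1,0,0,0,0,0,0,-1,0,0,0,0,0,0,-1,0,0,0,0,0,0,-1]
}}

```text
time_s: 4.7
position: [0.5611, -0.1494, 0.0973]
tcp_rot: [[-1.0, 0.0, 0.002], [0.0, 1.0, -0.001], [-0.002, -0.001, -1.0]]
force: [-1.8, 0.4, 12.1]
opening: 0.004
```

Run:
```python
from h import *
for n in('side',): snap(n,n+'4.png')
a=load('side')['pixels'][180:290,250:370,::-1]
cv2.imwrite('pics/d4.png',cv2.resize(a,None,fx=5.4,fy=5.4,interpolation=cv2.INTER_CUBIC))
```

```text
(no output)
```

View pics/d4.png

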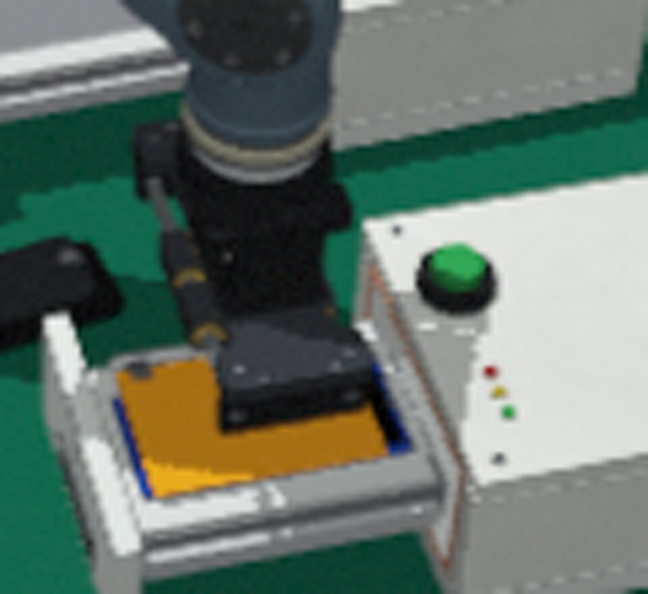

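Cover is flat: it stopped at z = 0.0973 with a firm 12 N reaction, and the side view shows the plate over the phone. Next I'll move to the front panel.

Emit:
{"op": "send_rows", "data": {
  "moves": [0,0,0,0,0,2,-1,0,0,0,0,0,4.5,-1,0,0,0,-3.5,-0.5,0,-1,0,0,0,-3.5,-0.5,0,-1,0,0,0,-3.5,-0.5,0,-1,0,0,0,-3.5,0,0,-1,0,0,0,0,0,-4,-1,0,0,0,0,0,-3,-1,0,0,0,0,0,0,-1,0,0,0,0,0,0,-1]
}}

```text
time_s: 5.75
position: [0.42, -0.1637, 0.0903]
tcp_rot: [[-1.0, 0.0, -0.001], [0.0, 1.0, 0.001], [0.001, 0.001, -1.0]]
force: [0.6, -0.4, 1.6]
opening: 0.002
```

Run:
```python
from h import *
for n in('side',): snap(n,n+'5.png')
a=load('side')['pixels'][180:290,230:370,::-1]
cv2.imwrite('pics/d5.png',cv2.resize(a,None,fx=5,fy=5,interpolation=cv2.INTER_CUBIC))
```

```text
(no output)
```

View pics/d5.png

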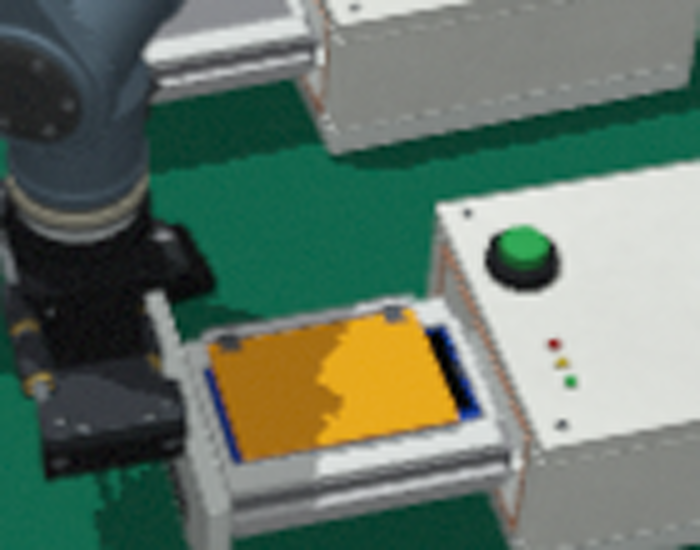

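Emit:
{"op": "send_rows", "data": {
  "moves": [0,0,0,1.5,0,0,-1,0,0,0,1,0,0,-1,0,0,0,0.8,0,0,-1,0,0,0,0.8,0,0,-1,0,0,0,1,0,0,-1,0,0,0,1,0,0,-1]
}}

```text
time_s: 6.4
position: [0.4807, -0.1632, 0.0906]
tcp_rot: [[-1.0, 0.0, -0.002], [0.0, 1.0, 0.001], [0.002, 0.001, -1.0]]
force: [-4.0, -0.3, 3.0]
opening: 0.006
```

Emit:
{"op": "send_rows", "data": {
  "moves": [0,0,0,1.2,0,0,-1,0,0,0,1.2,0,0,-1,0,0,0,1.2,0,0,-1,0,0,0,1.2,0,0,-1,0,0,0,1.2,0,0,-1,0,0,0,1.2,0,0,-1,0,0,0,1.2,0,0,-1,0,0,0,1.2,0,0,-1,0,0,0,1.2,0,0,-1,0,0,0,0.8,0,0,-1,0,0,0,0.5,0,0,-1,0,0,0,0,0,0,-1]
}}

```text
time_s: 7.6
position: [0.6043, -0.1646, 0.0907]
tcp_rot: [[-1.0, 0.0, 0.004], [0.0, 1.0, -0.002], [-0.004, -0.002, -1.0]]
force: [0.9, -0.4, 0.5]
opening: 0.008
```

Run:
```python
from h import *
for n in('side',): snap(n,n+'6.png')
a=load('side')['pixels'][180:290,230:370,::-1]
cv2.imwrite('pics/d6.png',cv2.resize(a,None,fx=5,fy=5,interpolation=cv2.INTER_CUBIC))
```

```text
(no output)
```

View pics/d6.png

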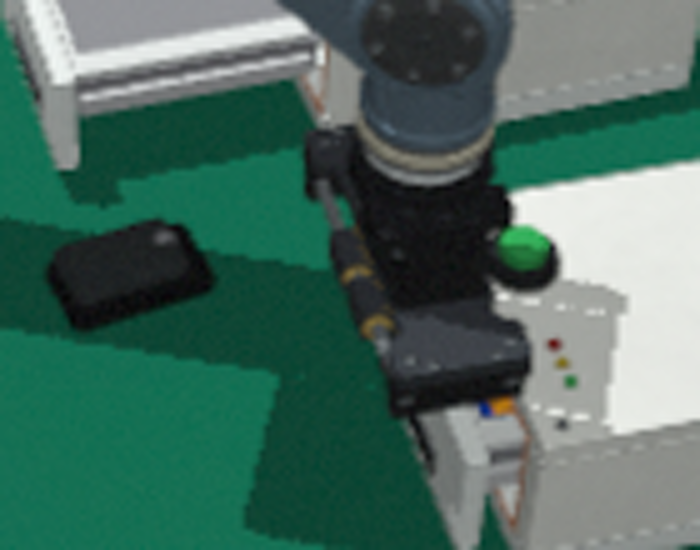

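Emit:
{"op": "send_rows", "data": {
  "moves": [0,0,0,0.5,0,0,-1,0,0,0,0.5,0,0,-1,0,0,0,0.5,0,0,-1,0,0,0,0.3,0,0,-1,0,0,0,0.3,0,0,-1]
}}

```text
time_s: 8.15
position: [0.6236, -0.1642, 0.0906]
tcp_rot: [[-1.0, 0.0, 0.0], [0.0, 1.0, -0.001], [-0.0, -0.001, -1.0]]
force: [-3.1, -2.0, 1.0]
opening: 0.008
```

Emit:
{"op": "send_rows", "data": {
  "moves": [0,0,0,0.2,0,0,-1,0,0,0,0.2,0,0,-1]
}}

```text
time_s: 8.35
position: [0.6273, -0.1638, 0.0905]
tcp_rot: [[-1.0, 0.0, -0.0], [0.0, 1.0, -0.0], [0.0, -0.0, -1.0]]
force: [-1.9, -2.7, 0.1]
opening: 0.008
```

Emit:
{"op": "send_rows", "data": {
  "moves": [0,0,0,0.2,0,0,-1,0,0,0,0.2,0,0,-1]
}}

```text
time_s: 8.55
position: [0.628, -0.1638, 0.0905]
tcp_rot: [[-1.0, -0.001, -0.008], [-0.001, 1.0, 0.0], [0.008, 0.0, -1.0]]
force: [-12.7, -4.8, 7.5]
opening: 0.005
```

Emit:
{"op": "send_rows", "data": {
  "moves": [0,0,0,0.2,0,0,-1,0,0,0,0,0,0,-1]
}}

```text
time_s: 8.75
position: [0.628, -0.1638, 0.0905]
tcp_rot: [[-1.0, -0.001, -0.012], [-0.001, 1.0, 0.001], [0.012, 0.001, -1.0]]
force: [-13.7, -3.6, 8.7]
opening: 0.005
```

Hard stop at TCP x = 0.628. That puts the panel face at about 0.637, as expected for a drawer that is home. I'll back off, lift and look.

Emit:
{"op": "send_rows", "data": {
  "moves": [0,0,0,0,0,0,-1,0,0,0,-1,0,0,-1,0,0,0,-3,0,0,-1,0,0,0,-3,0,3,-1,0,0,0,-3,0,4,-1,0,0,0,-3,0,4,-1,0,0,0,0,0,0,-1,0,0,0,0,0,0,-1]
}}

```text
time_s: 9.55
position: [0.5046, -0.164, 0.2019]
tcp_rot: [[-1.0, 0.001, 0.005], [0.001, 1.0, -0.002], [-0.005, -0.002, -1.0]]
force: [0.3, -1.2, -0.1]
opening: 0.003
```

Run:
```python
from h import *
for n in('side','top'): snap(n,n+'7.png')
a=load('side')['pixels'][190:300,270:440,::-1]; b=load('top')['pixels'][85:255,290:410,::-1]
cv2.imwrite('pics/d7.png',np.hstack([cv2.resize(a,(510,330),interpolation=cv2.INTER_CUBIC),cv2.resize(b,(240,330),interpolation=cv2.INTER_CUBIC)]))
```

```text
(no output)
```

View pics/d7.png

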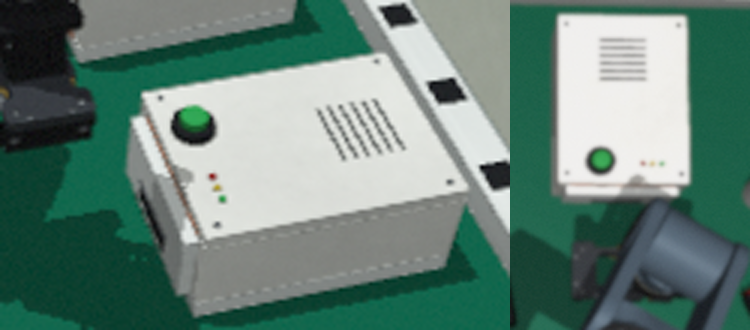

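Drawer is shut against the tester front. Next I'll go above the button, which measured about (0.683, -0.128), top about 0.14.

Emit:
{"op": "send_rows", "data": {
  "moves": [0,0,0,4,0.9,0,-1,0,0,0,4,0.9,0,-1,0,0,0,4,0.9,0,-1,0,0,0,4,0.9,0,-1,0,0,0,1.9,0,0,-1,0,0,0,0,0,-2,-1,0,0,0,0,0,-2,-1,0,0,0,0,0,0,-1,0,0,0,0,0,0,-1]
}}

```text
time_s: 10.55
position: [0.6821, -0.1272, 0.1584]
tcp_rot: [[-1.0, -0.0, -0.003], [-0.0, 1.0, 0.001], [0.003, 0.001, -1.0]]
force: [-0.5, 0.2, -0.1]
opening: 0.004
```

Run:
```python
from h import *
for n in('side','top'): snap(n,n+'8.png')
a=load('side')['pixels'][190:300,270:440,::-1]; b=load('top')['pixels'][85:255,290:410,::-1]
cv2.imwrite('pics/d8.png',np.hstack([cv2.resize(a,(510,330),interpolation=cv2.INTER_CUBIC),cv2.resize(b,(240,330),interpolation=cv2.INTER_CUBIC)]))
```

```text
(no output)
```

View pics/d8.png

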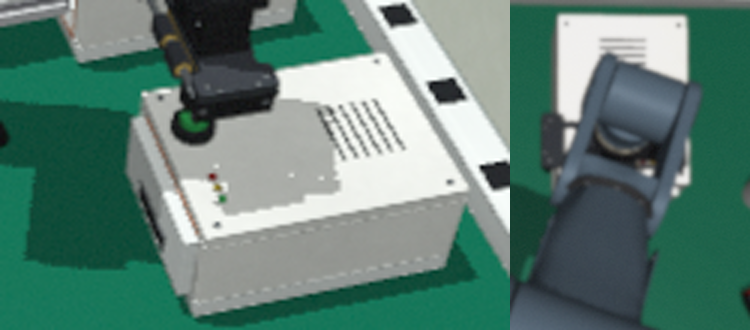

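Run:
```python
from h import *
s=load('side');st=read_state();p=st['position'];print(p)
q=proj(s,[p,p+[0,0,.07],[.684,-.128,.14]]);print((q-[270,190])*3)
a=cv2.resize(s['pixels'][180:260,290:390,::-1],None,fx=7,fy=7,interpolation=cv2.INTER_CUBIC)
for k,i in enumerate(q): cv2.circle(a,tuple(int(v) for v in (i-[290,180]+.5)*7),4,[(0,0,255),(255,0,255),(255,255,0)][k],-1)
cv2.imwrite('pics/d9.png',a)
```

```text
[ 0.68304445 -0.12783612  0.16074832]
[[193.92659956 101.13952607]
 [201.49717779  47.40689422]
 [192.78077918 116.36396087]]
```

View pics/d9.png

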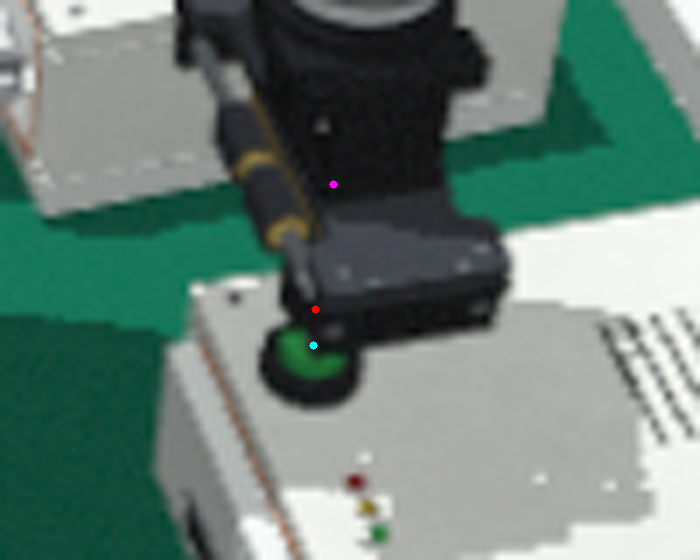

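The dark block is the near end of the gripper body. The projected TCP (red) lies directly above the button (cyan), so I'll press slowly.

Emit:
{"op": "send_rows", "data": {
  "moves": [0,0,0,0,0,-1,-1,0,0,0,0,0,-0.4,-1,0,0,0,0,0,-0.3,-1,0,0,0,0,0,0,-1]
}}

```text
time_s: 11.05
position: [0.6823, -0.1278, 0.1439]
tcp_rot: [[-1.0, 0.0, 0.0], [0.0, 1.0, -0.0], [-0.0, -0.0, -1.0]]
force: [-0.7, -0.5, 3.3]
opening: 0.008
```

Emit:
{"op": "send_rows", "data": {
  "moves": [0,0,0,0,0,-0.2,-1,0,0,0,0,0,-0.2,-1,0,0,0,0,0,0,-1]
}}

```text
time_s: 11.35
position: [0.6823, -0.1279, 0.1414]
tcp_rot: [[-1.0, 0.0, 0.001], [0.0, 1.0, -0.001], [-0.001, -0.001, -1.0]]
force: [-2.8, 0.9, 9.2]
opening: 0.005
```

Emit:
{"op": "send_rows", "data": {
  "moves": [0,0,0,0,0,-0.2,-1,0,0,0,0,0,0,-1]
}}

```text
time_s: 11.55
position: [0.6824, -0.1279, 0.1413]
tcp_rot: [[-1.0, 0.0, 0.001], [0.0, 1.0, -0.001], [-0.001, -0.001, -1.0]]
force: [-5.2, 0.9, 17.0]
opening: 0.006
```

Run:
```python
from h import *
snap('side','side10.png')
A=[cv2.resize(cv2.imread(f'pics/{n}.png')[215:250,315:355],(390,340),interpolation=cv2.INTER_CUBIC) for n in('side8','side10')]
cv2.imwrite('pics/d10.png',np.hstack(A))
```

```text
(no output)
```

View pics/d10.png

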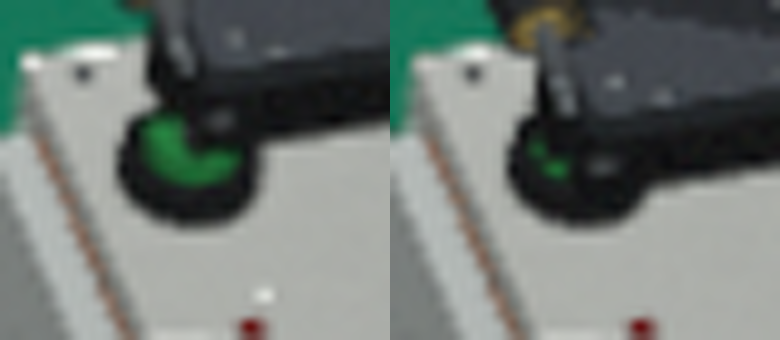

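The green cap has sunk towards its housing. I'll release slowly and read the force along the way, which confirms the spring travel.

Emit:
{"op": "send_rows", "data": {
  "moves": [0,0,0,0,0,0.5,-1,0,0,0,0,0,0,-1,0,0,0,0,0,0,-1]
}}

```text
time_s: 11.9
position: [0.6825, -0.1279, 0.1428]
tcp_rot: [[-1.0, 0.0, 0.001], [0.0, 1.0, -0.0], [-0.001, -0.0, -1.0]]
force: [-0.6, 0.9, 3.8]
opening: 0.009
```

Emit:
{"op": "send_rows", "data": {
  "moves": [0,0,0,0,0,0.3,-1,0,0,0,0,0,0,-1,0,0,0,0,0,0,-1]
}}

```text
time_s: 12.2
position: [0.6825, -0.1279, 0.1453]
tcp_rot: [[-1.0, 0.0, 0.0], [0.0, 1.0, -0.0], [-0.0, -0.0, -1.0]]
force: [0.4, -0.4, 2.3]
opening: 0.009
```

Emit:
{"op": "send_rows", "data": {
  "moves": [0,0,0,0,0,0.3,-1,0,0,0,0,0,0,-1,0,0,0,0,0,0,-1]
}}

```text
time_s: 12.5
position: [0.6816, -0.1275, 0.1479]
tcp_rot: [[-1.0, 0.0, -0.002], [0.0, 1.0, 0.001], [0.002, 0.001, -1.0]]
force: [-0.6, 0.2, 0.1]
opening: 0.007
```

The spring force falls off over 0.1413 to about 0.147 (3.8 N, 2.3 N, 0.1 N), so the button made its full 6 mm stroke. I'll come away now.

Emit:
{"op": "send_rows", "data": {
  "moves": [0,0,0,0,0,3,-1,0,0,0,0,0,4,-1,0,0,0,-3,0,3,-1,0,0,0,-4,0,0,-1,0,0,0,-4,0,0,-1,0,0,0,-4,0,0,-1,0,0,0,-4,0,0,-1,0,0,0,-4,0,0,-1,0,0,0,0,0,0,-1,0,0,0,0,0,0,-1,0,0,0,0,0,0,-1]
}}

```text
time_s: 13.6
position: [0.4535, -0.1283, 0.2488]
tcp_rot: [[-1.0, 0.0, 0.002], [0.0, 1.0, -0.001], [-0.002, -0.001, -1.0]]
force: [0.1, -0.1, 0.1]
opening: 0.007
```

Run:
```python
from h import *
for n in('side','top'): snap(n,n+'11.png')
a=load('side')['pixels'][120:420,160:460,::-1]; b=load('top')['pixels'][60:330,90:480,::-1]
cv2.imwrite('pics/d11.png',np.hstack([cv2.resize(a,(380,380)),cv2.resize(b,(420,380))]))
# panel position from visible top edge
print(read_state()['position'],read_state()['force'])
cv2.imwrite('pics/d12.png',cv2.resize(load('side')['pixels'][205:295,300:430,::-1],None,fx=6,fy=6,interpolation=cv2.INTER_CUBIC))
```

```text
[ 0.45361714 -0.12817672  0.24862155] [ 0.03456018 -0.15828216  0.64831736]
```

View pics/d11.png

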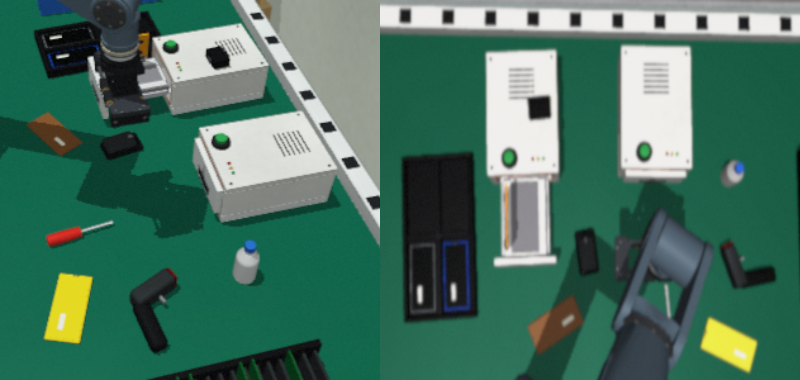

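View pics/d12.png

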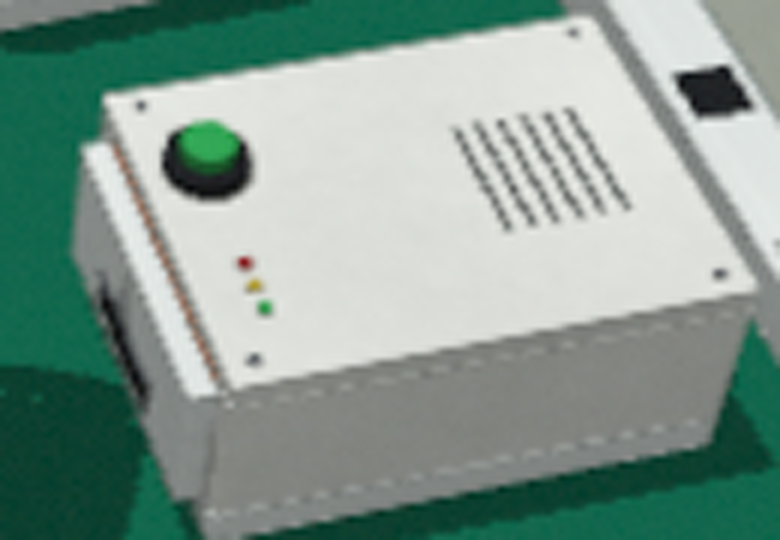

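The loaded drawer is flush with its tester and its button is up again. The empty tester is still open, the bystanders are in place and the arm is clear.

```bash
python3 -c "
from rig import hand_in
print(hand_in())"
```

```text
the job is handed in; nothing more can be done
None
```

I shut the cover on the loaded tester (the one on the robot's right), pushed its drawer home, pressed its start button, backed away and handed the job in. The run took about 14 s of the 61 s allowed.

- **Cover:** it met a firm stop with the fingertip at 97.3 mm (97 mm expected) and 12 N of reaction. The picture showed it flat.
- **Drawer:** it stopped hard with the panel face at about x = 0.637 m, as expected for fully home.
- **Button:** it bottomed at 141.3 mm under 17 N. The force died away by about 147 mm on release, which fits the full 6 mm stroke, and the last picture shows it up again.
- **Surroundings:** the last pictures show the empty tester still open with its cover up, the bystanders where they were as far as I could see by eye, and the arm clear with about 0 N on it.

**Not fully checked:** the phone is hidden inside the closed drawer, so I could not see its final position. It was lying in its nest under the flat cover just before the drawer went in.

**Disagreement:** the two cameras differed by up to about 7 mm on some tester corners, and the contact stops agreed with the positions I worked from. The button top I had estimated at about 140 mm turned out to be about 147 mm, found by touch.

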